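# Gauge a press spindle's thread with comb leaves

## Task

The fruit press needs a new nut, so find out which gauge comb fits the thread of the spindle in the middle lane of the rest: press the combs gently into that thread one by one, between the upright cheeks, and put back into the rack those that ride on the crests. Leave the comb that seats fully down to the core standing in the thread, centred and released, with the other two upright in the rack's slots. Press no harder than a light push (less than 25 N on any spindle) and do not disturb the mug, the glass and the salt mill.

Things in the scene. Friction and masses are not known exactly. Their poses are not given: they have to be found in the camera images.
- comb_1: gauge comb: upright bare aluminium plate 8 mm thick (y), 144 long (x), teeth on its lower edge, gripping tab 34 long in the middle of its top. Origin: mid-comb at the tooth tips, z up. Teeth z 0 to 6 mm, x -38 to 38; plate z 6 to 34; tab z 34 to 66. 55 to 100 g. Starts in any rack slot. The three combs look alike but for the teeth: 9, 10.5 and 12 mm apart, which is which not told.
- comb_2: gauge comb, as comb_1 but for the spacing of its teeth (9, 10.5 or 12 mm, not told which); same frame and sizes. Starts in any rack slot.
- comb_3: gauge comb, as comb_1 but for the spacing of its teeth (9, 10.5 or 12 mm, not told which); same frame and sizes. Starts in any rack slot.
- spindle_p: steel spindle along x in two dark wooden bearing blocks, in any lane of the rest. Origin: on the rest's board, midway between the blocks, z up. Axis z 22 mm; crests 32 mm thick (top z 38), core 23 mm (top z 33.5), thread x -46 to 46. Crests 9, 10.5 or 12 mm apart, each spindle another, not told which. A fitting comb seats on the core (comb origin z 33.5); a wrong one stays 3 to 5 mm higher.
- spindle_q: threaded spindle as spindle_p but for the spacing of its crests. Where the crests of any spindle lie along x is not told: each starts up to 4 mm off along x and slides up to 8.5 mm either way in its blocks under about 1 N, so a fitting comb that lands on flanks draws it into mesh, but one that lands crest on crest (flats 1.5 mm wide) rides high until moved a few mm along.
- spindle_r: threaded spindle as spindle_p but for the spacing of its crests; same frame and sizes.
- spindle_rest: fixed board 160 x 150 x 12 mm, underside at world z -6 mm: three lanes along its x at y -46, 0, 46 mm, a spindle in each. Only the middle lane has guides: at x -66 and 66 mm a pair of grey cheeks 12 mm apart, 12 long, up to z 80 mm, flared to about 19 mm wide at z 89; a comb's ends slide down between them and stay upright. Origin: centre of the underside, z up.
- rest_mid (a point): middle of the middle lane, on top of the rest's board (12 mm above the rest's origin); axes as the rest's.
- comb_rack: fixed board 160 x 170 x 12 mm on the hob, underside at world z 0: three slots along its x at y -60, 0, 60 mm, a comb in each. A slot is two pairs of grey cheeks 12 mm apart at x -62 and 62 mm, mouths flared, top z 65 mm, with ledges at z 30 mm under the comb's plate, teeth free; a stowed comb's origin is at z 24, its x along the rack's. Origin: centre of the underside, z up.
- mug: green and white mug, 86 x 120 x 88 mm, a bystander. Origin: underside.
- glass: drinking glass, 81 mm wide, 91 mm high, a bystander. Origin: centre of the underside.
- mill: small glass salt mill, 44 mm wide, 90 mm high, a bystander. Origin: centre of the underside.
There are look-alikes about, which are no part of the job. What is shaped like the comb_2 but blue is not meant.

How it is judged (in metres and radians):
At the end, for the whole second after the job is handed in: Fitting comb in the middle spindle's thread, released, at rest: tips within 2 mm of the core, within 15 mm of the middle along and 6 mm across, 0.06 rad along it, upright within 0.25 rad. Other two in rack slots: on the ledges within 4 mm, 20 mm of the slot's middle, upright within 0.25 rad (((z of comb_1 in the frame of rest_mid between 0.03 and 0.0355 m and x of comb_1 in the frame of rest_mid between -0.015 and 0.015 m and y of comb_1 in the frame of rest_mid between -0.006 and 0.006 m and angle between each of comb_1, comb_2, comb_3's own z axis and vertical below 0.25 rad and angle between the x axis of comb_1 and the x axis of rest_mid, either way round below 0.06 rad and linear speed of comb_1 below 0.02 m/s and x of comb_2 in the frame of comb_rack between -0.02 and 0.02 m and y of comb_2 in the frame of comb_rack between -0.068 and 0.068 m and z of comb_2 in the frame of comb_rack between 0.02 and 0.028 m and x of comb_3 in the frame of comb_rack between -0.02 and 0.02 m and y of comb_3 in the frame of comb_rack between -0.068 and 0.068 m and z of comb_3 in the frame of comb_rack between 0.02 and 0.028 m) or (z of comb_2 in the frame of rest_mid between 0.03 and 0.0355 m and x of comb_2 in the frame of rest_mid between -0.015 and 0.015 m and y of comb_2 in the frame of rest_mid between -0.006 and 0.006 m and angle between each of comb_2, comb_1, comb_3's own z axis and vertical below 0.25 rad and angle between the x axis of comb_2 and the x axis of rest_mid, either way round below 0.06 rad and linear speed of comb_2 below 0.02 m/s and x of comb_1 in the frame of comb_rack between -0.02 and 0.02 m and y of comb_1 in the frame of comb_rack between -0.068 and 0.068 m and z of comb_1 in the frame of comb_rack between 0.02 and 0.028 m and x of comb_3 in the frame of comb_rack between -0.02 and 0.02 m and y of comb_3 in the frame of comb_rack between -0.068 and 0.068 m and z of comb_3 in the frame of comb_rack between 0.02 and 0.028 m) or (z of comb_3 in the frame of rest_mid between 0.03 and 0.0355 m and x of comb_3 in the frame of rest_mid between -0.015 and 0.015 m and y of comb_3 in the frame of rest_mid between -0.006 and 0.006 m and angle between each of comb_3, comb_1, comb_2's own z axis and vertical below 0.25 rad and angle between the x axis of comb_3 and the x axis of rest_mid, either way round below 0.06 rad and linear speed of comb_3 below 0.02 m/s and x of comb_1 in the frame of comb_rack between -0.02 and 0.02 m and y of comb_1 in the frame of comb_rack between -0.068 and 0.068 m and z of comb_1 in the frame of comb_rack between 0.02 and 0.028 m and x of comb_2 in the frame of comb_rack between -0.02 and 0.02 m and y of comb_2 in the frame of comb_rack between -0.068 and 0.068 m and z of comb_2 in the frame of comb_rack between 0.02 and 0.028 m))); the robot touches nothing.
It fails at once if a spindle is pressed with 25 N or more (contact force between any of spindle_p, spindle_q, spindle_r and anything else above 25 N).
It fails at once if mug, glass or mill moved by more than 20 mm (distance of any of mug, glass, mill from where it was at the start of the episode above 0.02 m).
It also fails if it takes over 72 s, if anything falls off the work surface, if the arm or the gripper's body presses on something with over 40 N, if the wrist force passes 120 N, or if a joint passes its speed limit or range.

## Robot

A 7-joint arm with a two-finger parallel gripper is mounted at the origin on a cart in front of the work surface, level with it; the furniture and walls round the work are solid. World frame = base frame: x ahead of the robot, y to its left, z up, the work surface at z = 0. Lengths are in mm, angles in degrees, forces in N, time in s.
With the tool pointing down it reaches from about 425 to 950 mm from the base axis. Payload 4.7 kg.
Tool frame: the origin (TCP) lies at the very end of the fingers, on their centre line; the grasp point (between the pads) lies 19 mm behind it; z points along the fingers, y is the line along which they close (so a half turn about z gives the same grasp; the last joint's range is limited). The gripper opens to 87 mm and grips with 3 to 60 N. Pads are 19 mm wide; open, the fingers measure 117 mm over their backs; the gripper's body (75 mm by 190 mm) begins 51 mm behind the grasp point.
Start: joints at [67.672, 26.849, -2.785, 87.806, 1.381, 65.374, -4.715], TCP at [238.338, -631.541, 222.573] pointing down, gripper open.
Joint ranges: [-148.3, 148.3], [-19.14, 114.17], [-79.39, 73.82], [5.75, 140.21], [-59.74, 239.74], [12.07, 113.84], [-152.46, 152.46]. Speed limits (degrees/s): [147.25, 147.25, 180, 180, 180, 180, 180].

## Interface

Orientations are given as a 3x3 rotation matrix whose columns are the frame's x, y, z axes.
In Python, from plant import * gives the robot as it stands.
- The arm moves only by the tool arm_command, never from a script. Its arguments are lists of equal length, an entry for each row: "slide": the shift along the tool's x, y, z in m, a list of three; "twist": the turn, a rotation vector about the tool's x, y, z in rad, a list of three. A call has 1 to 12 rows; each row shifts and turns the commanded pose from where the row before left it, along the tool's axes as they then stand; what a row does not reach is not made up. A row lasts 1/12 s, in which the tool goes at most 41.7 mm and 7.16 degrees, less where a joint would pass 70% of its speed; a pose out of reach is approached as far as the arm can. A call is refused whole if a number of a shift passes 0.0417 or a number of a turn 0.125, either way. A call with a gripper value outside its range is refused whole. "grip" is the closure, from 0 (fully open) to 1 (shut), set as the call begins (left out, the last holds). The fingers move at their own pace and stop on an object; the grip force is fixed at half the most. Time passes only in rows, so rows that do not move let the fingers close. It gives the time, the measured TCP pose, the force, the opening and the grip force at its end, in the units of the state.
- get_obs(): the state, without advancing time (a new reading comes with each control period).
- grab_frame(name): name is "scene" or "top" or "wrist"; returns the picture (420x560x3 uint8, red, green, blue); there is no depth.
- get_calibration(name): a dict with "fx", "fy", "cx", "cy" (pixels), "eye" and "orientation" of the camera in the world; the wrist camera has in their place "T_tool_cam" (4x4, takes a point from camera to tool coordinates, whose origin is the TCP and whose axes are the flange's). Camera axes: x right, y up, looking along -z (the intrinsics and any distortion apply to the point x, -y, -z); pixel columns grow to the right and rows downward; lengths in mm; the calibration is good to about 2 mm. A picture is of the moment at which its call begins: read the wrist's pose just before it. get_calibration takes no time and is no camera call.
- finish_job(): hands the job in; it is judged then, once.
The state is a dict: "clock": time; "joint_pos": joint angles; "qd": joint speeds; "joint_torque": joint torques, N m; "position": TCP position; "tool_rot": TCP orientation; "wrist_force": force on the tool from outside, world axes, zero at the start; "torque": the same for the moment, N m; "finger_gap": finger opening in mm; "grip_force": force on a finger pad.
Only numpy, scipy, OpenCV 4.12 (cv2) and the standard library are available. Lean on these libraries where they do the work, as an engineer would, in place of code of your own. Each camera call takes 0.05 s, during which the arm holds its last target. There are 200 camera calls.

## Working session

There is one attempt and no reset: what is moved stays moved. The work goes in short steps, Python scripts to look and compute and a tool call to move; the robot and the scene stay as the last step left them, time stands still between calls to the robot, and variables do not carry over. Pictures are saved under pics/ and viewed, at most 10 in all, crops included, and the job is handed in when it is done.

Besides the shell and the picture viewer there is one more tool, called as a command line: name --argument value ..., lists and objects as JSON in quotes. arm_command: Moves the arm, as the interface text tells. Its arguments: {"type":"object","properties":{"slide":{"type":"array","items":{"type":"array","items":{"type":"number"}}},"twist":{"type":"array","items":{"type":"array","items":{"type":"number"}}},"grip":{"type":"number"}},"required":["slide","twist"]}

```bash
mkdir -p pics; ls; python3 - <<'E'
from plant import *
import cv2
o=get_obs();print({k:np.round(v,2).tolist() if 'np' in globals() else v for k,v in o.items()})
for n in ("scene","top"):
    cv2.imwrite(f"pics/{n}0.png",grab_frame(n)[:,:,::-1]);print(get_calibration(n))
print(get_calibration("wrist"))
E
```

```text
pics
{'clock': 0.0, 'joint_pos': array([67.67292594, 26.89733679, -2.78365846, 87.87558908,  1.38157742,
       65.37324051, -4.71507459]), 'qd': array([ 0.02384582, -0.00500603,  0.02123832,  0.05761392, -0.12224543,
        0.08145886,  0.05852745]), 'joint_torque': array([ 2.94358551e-04, -5.07974195e+01, -8.02958105e-02, -2.36152732e+01,
       -6.13365951e-02,  3.78272461e-02,  1.72667778e-04]), 'position': array([ 238.06327085, -630.97591051,  221.48524681]), 'tool_rot': array([[ 9.35609288e-01,  3.53036339e-01, -7.76365460e-04],
       [ 3.53037182e-01, -9.35607551e-01,  1.80512130e-03],
       [-8.90999714e-05, -1.96297413e-03, -9.99998069e-01]]), 'wrist_force': array([ 0.07843425, -0.21489866,  0.21459433]), 'torque': array([-0.01690942, -0.00462502,  0.0520364 ]), 'grip_force': 0.0, 'finger_gap': 86.82652241325266}
{'fx': 521.8033054658101, 'fy': 521.8033054658101, 'cx': 281.21476622479395, 'cy': 215.29081960638356, 'eye': array([-199.71891825,  564.68177763, 1178.28896098]), 'orientation': array([[-0.60627785,  0.6062443 , -0.51467952],
       [-0.79525187, -0.46321931,  0.39115512],
       [-0.00127393,  0.64644854,  0.76295653]])}
{'fx': 517.4316050742125, 'fy': 517.4316050742125, 'cx': 280.4146762388433, 'cy': 206.97377760625852, 'eye': array([ 163.22188894,  -97.4099103 , 1506.10464623]), 'orientation': array([[ 0.20117641,  0.93816448, -0.2817365 ],
       [-0.97953455,  0.19081197, -0.0640536 ],
       [-0.00633411,  0.28885671,  0.95735139]])}
{'fx': 289.88814309229, 'fy': 289.88814309229, 'cx': 279.720486625312, 'cy': 209.31585314741437, 'T_tool_cam': array([[ 1.41466937e-03,  9.69322774e-01,  2.45787223e-01,
         6.67339327e+01],
       [ 9.99998874e-01, -1.24838790e-03, -8.32333593e-04,
         9.41690024e-01],
       [-4.99962112e-04,  2.45788124e-01, -9.69323449e-01,
        -1.63084986e+02],
       [ 0.00000000e+00,  0.00000000e+00,  0.00000000e+00,
         1.00000000e+00]])}
```

View pics/scene0.png

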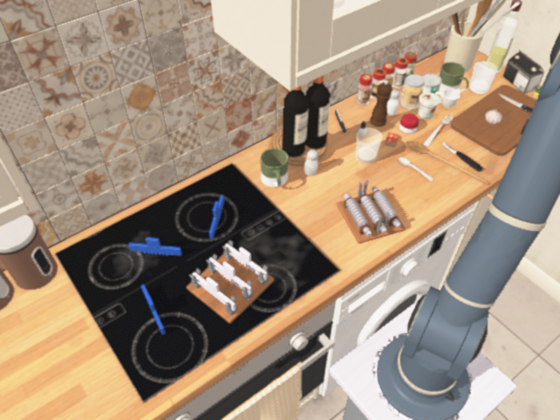

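View pics/top0.png

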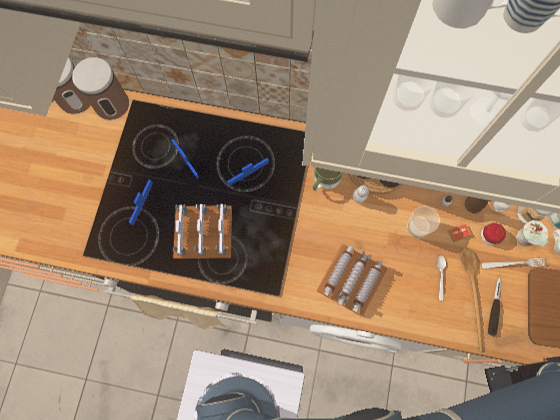

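Scene: the rack with three bare combs stands at top-view (203,231), blue decoys around it. The rest with three spindles is at (354,278), mug (327,177), mill (361,193), glass (424,222).

```bash
cat > h.py <<'E'
from plant import *
import numpy as np, cv2
def cam(name,o=None):
    c=get_calibration(name)
    if 'eye' in c: return c,np.array(c['eye']),np.array(c['orientation'])
    o=o or get_obs(); T=np.array(c['T_tool_cam']); R=np.array(o['tool_rot'])
    return c,np.array(o['position'])+R@T[:3,3],R@T[:3,:3]
def rays(C,px):
    c,e,R=C; px=np.atleast_2d(np.array(px,float))
    d=np.c_[(px[:,0]-c['cx'])/c['fx'],-(px[:,1]-c['cy'])/c['fy'],-np.ones(len(px))]
    return e,d@R.T
def onplane(C,px,z):
    e,d=rays(C,px); return e+d*((z-e[2])/d[:,2])[:,None]
def proj(C,P):
    c,e,R=C; q=(np.atleast_2d(P)-e)@R
    return np.c_[c['cx']+c['fx']*q[:,0]/-q[:,2], c['cy']-c['fy']*q[:,1]/-q[:,2]]
def tri(CA,a,CB,b):
    A=np.zeros((3,3));B=np.zeros(3);L=[]
    for C,p in ((CA,a),(CB,b)):
        e,d=rays(C,p);d=d[0]/np.linalg.norm(d[0]);M=np.eye(3)-np.outer(d,d);A+=M;B+=M@e;L.append((M,e))
    x=np.linalg.solve(A,B); return x,[round(float(np.linalg.norm(M@(x-e))),1) for M,e in L]
E
python3 - <<'E'
from h import *
for n in("top","scene"):
    im=cv2.imread(f"pics/{n}0.png");h=cv2.cvtColor(im,cv2.COLOR_BGR2HSV);C=cam(n)
    rois={"top":{"rack":(160,195,245,268,12),"rest":(310,235,395,325,6)},"scene":{"rack":(180,230,285,330,12),"rest":(330,175,415,250,6)}}[n]
    for k,(x0,y0,x1,y1,z) in rois.items():
        s=h[y0:y1,x0:x1]
        print(n,k,onplane(C,[((x0+x1)/2,(y0+y1)/2)],z).round())
        m=cv2.inRange(s,(3,80,40),(14,255,180)) if k=="rest" else cv2.inRange(s,(3,80,50),(18,255,230))
        m=cv2.morphologyEx(m,cv2.MORPH_CLOSE,np.ones((9,9)))
        cs=max(cv2.findContours(m,0,2)[0],key=cv2.contourArea)
        r=cv2.minAreaRect(cs);b=cv2.boxPoints(r)+[x0,y0]
        P=onplane(C,b,z);print(b.round().tolist(),P[:,:2].round().tolist(),P[:,:2].mean(0).round(1),np.linalg.norm(P[1]-P[0]).round(),np.linalg.norm(P[2]-P[1]).round())
t=cv2.imread("pics/top0.png");s=cv2.imread("pics/scene0.png")
a=[cv2.resize(t[195:330,160:400],(800,450)[0:2],interpolation=2),]
cv2.imwrite("pics/crop1.png",a[0])
E
```

```text
top rack [[482. 214.  12.]]
[[160.0, 205.0], [234.0, 205.0], [234.0, 267.0], [160.0, 267.0]] [[536.0, 361.0], [581.0, 141.0], [397.0, 98.0], [354.0, 310.0]] [467.  227.6] 224.0 189.0
top rest [[ 430. -247.    6.]]
[[316.0, 291.0], [345.0, 240.0], [405.0, 274.0], [376.0, 324.0]] [[378.0, -150.0], [542.0, -205.0], [478.0, -392.0], [319.0, -333.0]] [ 428.9 -270.1] 173.0 198.0
scene rack [[487. 206.  12.]]
[[184.0, 287.0], [234.0, 238.0], [275.0, 279.0], [226.0, 328.0]] [[546.0, 319.0], [604.0, 124.0], [421.0, 114.0], [379.0, 299.0]] [487.2 214. ] 204.0 183.0
scene rest [[ 436. -257.    6.]]
[[338.0, 193.0], [385.0, 175.0], [405.0, 229.0], [359.0, 247.0]] [[557.0, -229.0], [526.0, -396.0], [333.0, -289.0], [367.0, -138.0]] [ 445.6 -263. ] 171.0 221.0
```

View pics/crop1.png

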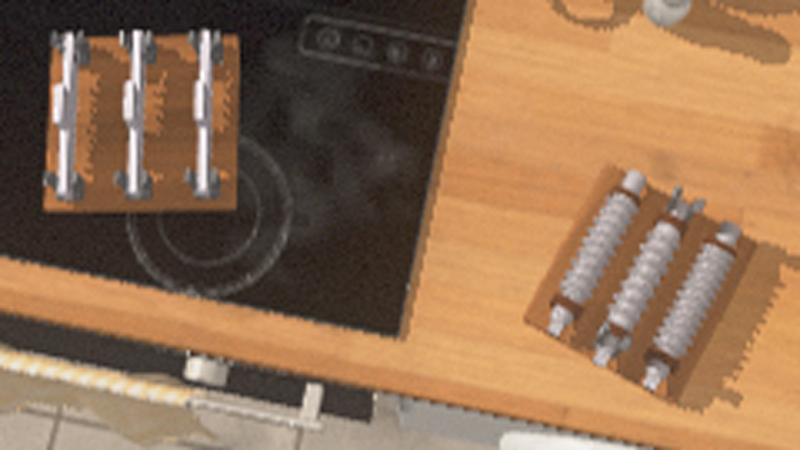

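Crop: rack corners (52,32),(240,35),(238,212),(43,211). Comb tab tops are near (62,103),(131,103),(203,101). Rest corners are (610,165),(755,238),(680,405),(525,318), and the middle lane has the cheeks.

```bash
python3 - <<'E'
from h import *
C=cam("top");f=lambda L:np.array(L)/(800/240)+[160,195]-0.35
def ang(a,b):
    d=(b-a);return np.degrees(np.arctan2(d[1],d[0])).round(1)
for n,L,z in(("rack",[(52,32),(240,35),(238,212),(43,211)],12),("rest",[(610,165),(755,238),(680,405),(525,318)],6)):
    P=onplane(C,f(L),z);print(n,P[:,:2].round().tolist(),P.mean(0).round(),[ang(P[3],P[0]),ang(P[2],P[1])],[np.linalg.norm(P[i]-P[i-1]).round() for i in range(4)])
P=onplane(C,f([(64,103),(133,103),(204,101)]),90);print(P.round())
E
```

```text
rack [[548.0, 316.0], [579.0, 148.0], [420.0, 113.0], [387.0, 281.0]] [484. 215.  12.] [np.float64(12.2), np.float64(12.5)] [np.float64(165.0), np.float64(171.0), np.float64(163.0), np.float64(172.0)]
rest [[529.0, -201.0], [490.0, -336.0], [334.0, -294.0], [380.0, -151.0]] [ 433. -246.    6.] [np.float64(-18.4), np.float64(-15.1)] [np.float64(156.0), np.float64(141.0), np.float64(161.0), np.float64(150.0)]
[[469. 268.  90.]
 [481. 211.  90.]
 [494. 152.  90.]]
```

```bash
cat >> h.py <<'E'
def plan(p,yaw,vmax=36.):
    "turn rows (about tool z + levelling), then slide rows in the turned frame"
    from scipy.spatial.transform import Rotation as Ro
    o=get_obs();R=np.array(o['tool_rot']);c,s=np.cos(np.radians(yaw)),np.sin(np.radians(yaw))
    G=np.array([[c,s,0],[s,-c,0],[0,0,-1.]])
    w=Ro.from_matrix(R.T@G).as_rotvec();n=int(np.ceil(np.linalg.norm(w)/.12))
    d=G.T@(np.array(p)-o['position']);m=int(np.ceil(np.linalg.norm(d)/vmax))
    print("twist",n,"x",(w/max(n,1)).round(4).tolist(),"| slide",m,"x",(d/max(m,1)/1000).round(5).tolist())
E
python3 -c "
from h import *
plan([433,-246,150],-17)"
```

```text
twist 6 x [-0.0003, 0.0001, 0.1096] | slide 13 x [0.00568, -0.03271, 0.00551]
```

arm_command --slide '[[0,0,0],[0,0,0],[0,0,0],[0,0,0],[0,0,0],[0,0,0],[0.0057,-0.0327,0.0055],[0.0057,-0.0327,0.0055],[0.0057,-0.0327,0.0055],[0.0057,-0.0327,0.0055],[0.0057,-0.0327,0.0055],[0.0057,-0.0327,0.0055]]' --twist '[[0,0,0.11],[0,0,0.11],[0,0,0.11],[0,0,0.11],[0,0,0.11],[0,0,0.11],[0,0,0],[0,0,0],[0,0,0],[0,0,0],[0,0,0],[0,0,0]]'

```text
clock: 1.1
position: [329.1, -452.3, 189.0]
tool_rot: [[0.956, -0.295, -0.0], [-0.295, -0.956, 0.001], [-0.0, -0.0, -1.0]]
wrist_force: [0.4, -0.8, 0.1]
finger_gap: 87.3
grip_force: 0.0
```

arm_command --slide '[[0.0057,-0.0327,0.0055],[0.0057,-0.0327,0.0055],[0.0057,-0.0327,0.0055],[0.0057,-0.0327,0.0055],[0.0057,-0.0327,0.0055],[0.0057,-0.0327,0.0055],[0.0057,-0.0327,0.0055],[0,0,0],[0,0,0]]' --twist '[[0,0,0],[0,0,0],[0,0,0],[0,0,0],[0,0,0],[0,0,0],[0,0,0],[0,0,0],[0,0,0]]'

```text
clock: 1.85
position: [435.0, -245.0, 150.6]
tool_rot: [[0.957, -0.29, -0.001], [-0.29, -0.957, 0.001], [-0.001, -0.001, -1.0]]
wrist_force: [0.3, -0.6, 1.1]
finger_gap: 87.5
grip_force: 0.0
```

```bash
python3 - <<'E'
from h import *
o=get_obs();print(o['position'],o['clock'],o['tool_rot'].round(3).tolist())
im=grab_frame("wrist")[:,:,::-1];cv2.imwrite("pics/w1.png",im)
np.save("w1.npy",np.r_[o['position'],o['tool_rot'].ravel()])
cv2.imwrite("pics/w1b.png",cv2.resize(im[90:390,80:480],(800,600),interpolation=2))
plan([484,215,170],12)
E
```

```text
[ 435.01019257 -244.97138202  150.57258337] 1.85 [[0.957, -0.29, -0.001], [-0.29, -0.957, 0.001], [-0.001, -0.001, -1.0]]
twist 5 x [0.0, 0.0002, -0.1014] | slide 13 x [0.01112, -0.03395, -0.00148]
```

View pics/w1b.png

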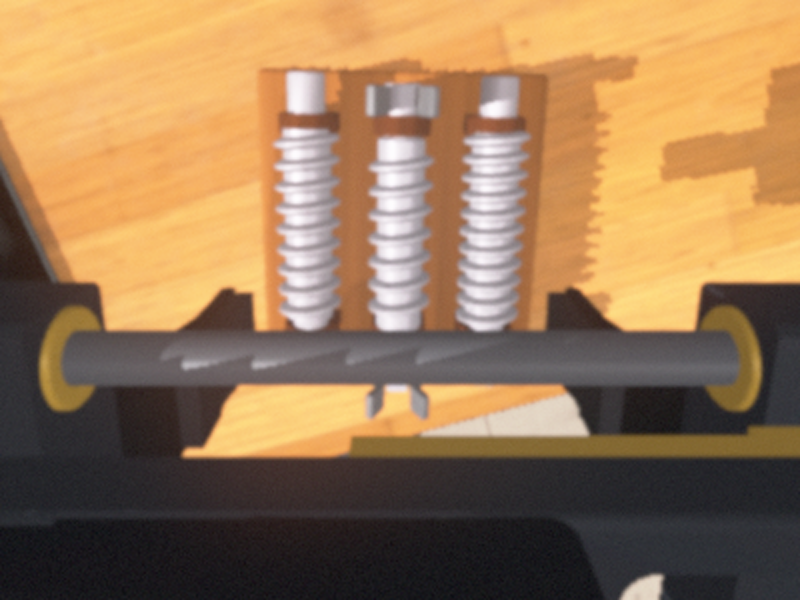

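The middle spindle shows the coarsest spacing (about 7 crests against 8 and 10). Cheek pairs centre near crop (403,100) and (397,402).

```bash
python3 - <<'E'
from h import *
v=np.load("w1.npy");C=cam("wrist",dict(position=v[:3],tool_rot=v[3:].reshape(3,3)))
im=cv2.imread("pics/w1.png");g=cv2.cvtColor(im,cv2.COLOR_BGR2GRAY)
f=lambda L:np.array(L)/2+[80,90]-.25
P=onplane(C,f([(403,96),(397,404)]),81);d=P[0]-P[1];print("cheeks",P.round(1).tolist(),"mid",P.mean(0).round(1),"len",np.linalg.norm(d).round(1),"yaw",np.degrees(np.arctan2(d[1],d[0])).round(2))
for z in(6,):
    P=onplane(C,f([(260,70),(546,75),(259,310),(529,310)]),z);print("board",P.round(1).tolist())
    for a,b in((2,0),(3,1)):
        d=P[a]-P[b];print(np.degrees(np.arctan2(-d[1],-d[0])).round(2))
# crest profile along middle spindle's left & right edges
for x in (375,424):
    xi=int(x/2+80);r=g[150:255,xi-1:xi+2].mean(1);print(x,r.astype(int).tolist())
E
```

```text
cheeks [[497.4, -266.0, 81.0], [370.4, -225.1, 81.0]] mid [ 433.9 -245.6   81. ] len 133.5 yaw -17.85
board [[530.2, -200.1, 6.0], [485.7, -339.1, 6.0], [407.9, -154.6, 6.0], [363.9, -300.6, 6.0]]
-20.43
-17.52
375 [110, 110, 111, 111, 113, 112, 114, 119, 126, 131, 134, 139, 138, 140, 139, 139, 140, 140, 140, 139, 142, 151, 171, 198, 212, 192, 158, 143, 142, 144, 142, 142, 144, 150, 163, 187, 209, 207, 173, 148, 144, 144, 148, 148, 149, 150, 161, 180, 205, 206, 181, 153, 149, 148, 148, 151, 150, 154, 162, 181, 202, 204, 178, 155, 148, 148, 148, 151, 152, 155, 166, 186, 206, 201, 177, 158, 156, 155, 159, 157, 156, 162, 174, 195, 206, 191, 164, 152, 153, 156, 157, 155, 159, 168, 186, 198, 187, 162, 147, 146, 144, 140, 132, 121, 106]
424 [85, 83, 84, 83, 84, 83, 86, 93, 108, 124, 133, 140, 141, 142, 140, 139, 139, 138, 135, 135, 146, 159, 157, 145, 136, 136, 136, 136, 135, 135, 134, 134, 139, 151, 157, 150, 137, 131, 132, 132, 132, 131, 133, 132, 136, 146, 153, 149, 136, 129, 127, 126, 128, 130, 130, 132, 137, 145, 152, 144, 133, 125, 125, 124, 127, 130, 129, 134, 139, 146, 146, 136, 126, 123, 123, 126, 128, 128, 132, 135, 142, 145, 140, 129, 124, 122, 123, 125, 126, 130, 134, 141, 143, 138, 128, 117, 112, 111, 109, 106, 106, 106, 101, 101, 95]
```

arm_command --slide '[[0,0,0],[0,0,0],[0,0,0],[0,0,0],[0,0,0],[0.0111,-0.034,-0.0015],[0.0111,-0.034,-0.0015],[0.0111,-0.034,-0.0015],[0.0111,-0.034,-0.0015],[0.0111,-0.034,-0.0015],[0.0111,-0.034,-0.0015]]' --twist '[[0,0,-0.1014],[0,0,-0.1014],[0,0,-0.1014],[0,0,-0.1014],[0,0,-0.1014],[0,0,0],[0,0,0],[0,0,0],[0,0,0],[0,0,0],[0,0,0]]'

```text
clock: 2.82
position: [457.4, -34.3, 160.4]
tool_rot: [[0.979, 0.202, 0.001], [0.202, -0.979, -0.001], [0.0, 0.001, -1.0]]
wrist_force: [0.1, -0.1, 0.8]
finger_gap: 86.9
grip_force: 0.0
```

arm_command --slide '[[0.0111,-0.034,-0.0015],[0.0111,-0.034,-0.0015],[0.0111,-0.034,-0.0015],[0.0111,-0.034,-0.0015],[0.0111,-0.034,-0.0015],[0.0111,-0.034,-0.0015],[0.0111,-0.034,-0.0015],[0,0,0],[0,0,0]]' --twist '[[0,0,0],[0,0,0],[0,0,0],[0,0,0],[0,0,0],[0,0,0],[0,0,0],[0,0,0],[0,0,0]]'

```text
clock: 3.57
position: [485.0, 215.8, 170.5]
tool_rot: [[0.978, 0.208, 0.0], [0.208, -0.978, 0.0], [0.0, -0.0, -1.0]]
wrist_force: [-0.5, 0.3, -0.7]
finger_gap: 86.9
grip_force: 0.0
```

```bash
python3 - <<'E'
from h import *
o=get_obs();print(o['position'],o['clock'],o['tool_rot'].round(3).tolist())
im=grab_frame("wrist")[:,:,::-1];cv2.imwrite("pics/w2.png",im)
np.save("w2.npy",np.r_[o['position'],o['tool_rot'].ravel()])
cv2.imwrite("pics/w2b.png",cv2.resize(im[90:390,80:480],(800,600),interpolation=2))
E
```

```text
[484.96932067 215.78404354 170.53543678] 3.5667 [[0.978, 0.208, 0.0], [0.208, -0.978, 0.0], [0.0, -0.0, -1.0]]
```

View pics/w2b.png

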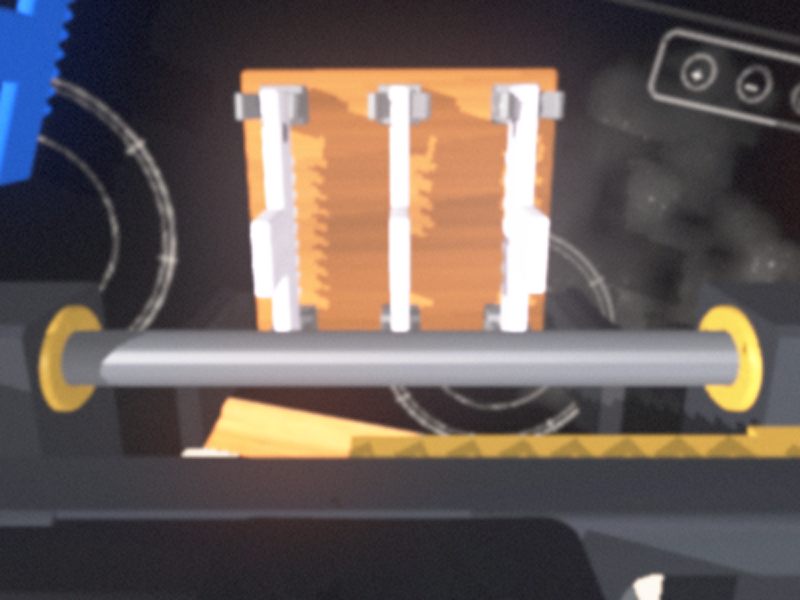

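Rack seen: combs along image columns at crop x 278, 400, 520. Shadows of the teeth are visible at the left comb (x≈322, about 22 px apart) and at the middle comb (x≈430).

```bash
python3 - <<'E'
from h import *
from scipy.signal import find_peaks
v=np.load("w2.npy");C=cam("wrist",dict(position=v[:3],tool_rot=v[3:].reshape(3,3)))
im=cv2.imread("pics/w2.png");g=cv2.cvtColor(im,cv2.COLOR_BGR2GRAY).astype(float)
f=lambda L:np.array(L)/2+[80,90]-.25
B=onplane(C,f([(242,70),(556,70),(258,328),(543,328)]),12);print("board",B.round(1).tolist())
for a,b in((2,0),(3,1)): d=B[b]-B[a];print("yaw",np.degrees(np.arctan2(d[1],d[0])).round(2))
t=onplane(C,f([(262,255),(399,208),(537,250)]),90);print("tabs@90",t.round(1).tolist())
print("comb top ends @58", onplane(C,f([(273,90),(400,88),(527,88)]),58).round(1).tolist(), onplane(C,f([(285,328),(400,328),(514,328)]),58).round(1).tolist())
# teeth shadows
for x in (316,322,420,428,434,540):
    xi=int(x/2+80);p=g[150:255,xi-1:xi+2].mean(1);p=cv2.GaussianBlur(p[:,None],(1,5),0).ravel()
    k=find_peaks(p,prominence=4)[0]; X=onplane(C,np.c_[np.full(len(k),xi),k+150],12) if len(k) else None
    print(x,(k+150).tolist(), np.linalg.norm(np.diff(X[:,:2],axis=0),axis=1).round(1).tolist() if len(k)>1 else '')
    # rows
E
```

```text
board [[544.3, 313.3, 12.0], [579.3, 149.7, 12.0], [399.9, 282.8, 12.0], [435.4, 116.9, 12.0]]
yaw 11.94
yaw 12.85
tabs@90 [[470.7, 273.1, 90.0], [503.6, 219.0, 90.0], [498.0, 156.3, 90.0]]
comb top ends @58 [[539.4, 286.0, 58.0], [552.5, 229.0, 58.0], [564.7, 171.9, 58.0]] [[424.3, 261.6, 58.0], [436.6, 204.2, 58.0], [448.7, 147.3, 58.0]]
316 [163, 179, 186, 194, 202, 209, 217, 225, 232, 239] [17.7, 7.9, 9.1, 9.3, 8.2, 9.5, 9.6, 8.6, 8.7]
322 [161, 171, 180, 188, 195, 203, 210, 218, 225, 233, 241] [11.0, 10.0, 9.0, 8.0, 9.3, 8.2, 9.5, 8.4, 9.8, 9.9]
420 [156, 171, 181, 190, 200, 240] [16.4, 11.1, 10.2, 11.5, 48.1]
428 [172, 182, 192, 201, 241] [11.2, 11.4, 10.4, 48.2]
434 [160, 173, 182, 202, 241] [14.3, 10.1, 22.9, 47.1]
540 [164, 180, 212] [17.7, 37.0]
```

```bash
python3 - <<'E'
from h import *
v=np.load("w2.npy");C=cam("wrist",dict(position=v[:3],tool_rot=v[3:].reshape(3,3)))
f=lambda L:np.array(L)/2+[80,90]-.25
ft=lambda L:np.array(L)/(800/240)+[160,195]-0.35
print("right tab",tri(C,f([(537,250)]),cam("top"),ft([(203,101)])))
print("left tab",tri(C,f([(262,255)]),cam("top"),ft([(62,103)])))
v=np.load("w1.npy");C=cam("wrist",dict(position=v[:3],tool_rot=v[3:].reshape(3,3)))
print("far cheeks",tri(C,f([(403,96)]),cam("top"),ft([(684,200)])))
for x,K in ((374,[174,186.4,198.5,210.4,222.3,234.1,245]),):
    P=onplane(C,[(x/2+80,k) for k in K],34);print(np.linalg.norm(np.diff(P,axis=0),axis=1).round(1))
plan([497,156,170],12.1)
E
```

```text
right tab (array([496.10262627, 154.05608521,  81.94152201]), [0.2, 0.2])
left tab (array([469.38999581, 272.53745255,  85.17302808]), [1.5, 1.5])
far cheeks (array([ 497.30593323, -264.90624322,   61.17809229]), [1.3, 1.3])
[12.1 12.1 12.1 12.4 12.5 11.8]
twist 1 x [0.0011, 0.0006, -0.0048] | slide 2 x [-0.00016, 0.02947, 0.00012]
```

arm_command --slide '[[0,0.0295,0],[0,0.0295,0],[0,0,0],[0,0,0.02],[0,0,0.02],[0,0,0.02],[0,0,0.02],[0,0,0.015],[0,0,0.013],[0,0,0],[0,0,0]]' --twist '[[0,0,-0.0018],[0,0,0],[0,0,0],[0,0,0],[0,0,0],[0,0,0],[0,0,0],[0,0,0],[0,0,0],[0,0,0],[0,0,0]]' --grip 0.55

```text
clock: 4.53
position: [496.5, 155.0, 62.2]
tool_rot: [[0.979, 0.205, -0.001], [0.205, -0.979, -0.002], [-0.002, 0.001, -1.0]]
wrist_force: [-0.3, 0.8, -0.1]
finger_gap: 39.7
grip_force: 0.0
```

arm_command --slide '[[0,0,0],[0,0,0],[0,0,0],[0,0,0],[0,0,0],[0,0,0]]' --twist '[[0,0,0],[0,0,0],[0,0,0],[0,0,0],[0,0,0],[0,0,0]]' --grip 1

```text
clock: 5.03
position: [496.8, 157.4, 62.8]
tool_rot: [[0.978, 0.208, 0.001], [0.208, -0.978, 0.0], [0.001, 0.0, -1.0]]
wrist_force: [0.1, 0.2, 2.6]
finger_gap: 8.0
grip_force: 30.0
```

arm_command --slide '[[0,0,-0.01],[0,0,-0.02],[0,0,-0.03],[0,0,-0.03],[0,0,-0.01],[0,0,0]]' --twist '[[0,0,0],[0,0,0],[0,0,0],[0,0,0],[0,0,0],[0,0,0]]'

```text
clock: 5.53
position: [498.5, 158.2, 165.8]
tool_rot: [[0.978, 0.208, 0.006], [0.208, -0.978, 0.002], [0.007, -0.0, -1.0]]
wrist_force: [0.7, 0.5, -1.0]
finger_gap: 7.5
grip_force: 30.0
```

```bash
python3 -c "
from h import *
o=get_obs();print(o['finger_gap'],o['wrist_force'])
plan([434,-245.6,160],-17.9,34)"
```

```text
7.507178967082914 [ 0.68493865  0.50869011 -1.0066671 ]
twist 5 x [-0.0004, -0.0013, 0.1044] | slide 13 x [0.00482, 0.03108, 0.00045]
```

arm_command --slide '[[0,0,0],[0,0,0],[0,0,0],[0,0,0],[0,0,0],[0.0048,0.0311,0.0004],[0.0048,0.0311,0.0004],[0.0048,0.0311,0.0004],[0.0048,0.0311,0.0004],[0.0048,0.0311,0.0004],[0.0048,0.0311,0.0004],[0.0048,0.0311,0.0004]]' --twist '[[0,0,0.1044],[0,0,0.1044],[0,0,0.1044],[0,0,0.1044],[0,0,0.1044],[0,0,0],[0,0,0],[0,0,0],[0,0,0],[0,0,0],[0,0,0],[0,0,0]]'

```text
clock: 6.53
position: [459.9, -61.5, 158.3]
tool_rot: [[0.952, -0.307, -0.003], [-0.307, -0.952, 0.0], [-0.003, 0.001, -1.0]]
wrist_force: [0.4, -0.4, -0.8]
finger_gap: 7.7
grip_force: 30.0
```

arm_command --slide '[[0.0048,0.0311,0.0004],[0.0048,0.0311,0.0004],[0.0048,0.0311,0.0004],[0.0048,0.0311,0.0004],[0.0048,0.0311,0.0004],[0.0048,0.0311,0.0004],[0,0,0],[0,0,0],[0,0,0]]' --twist '[[0,0,0],[0,0,0],[0,0,0],[0,0,0],[0,0,0],[0,0,0],[0,0,0],[0,0,0],[0,0,0]]'

```text
clock: 7.28
position: [431.0, -245.6, 156.1]
tool_rot: [[0.952, -0.307, -0.002], [-0.307, -0.952, 0.002], [-0.003, -0.001, -1.0]]
wrist_force: [0.7, 0.1, 0.0]
finger_gap: 7.6
grip_force: 30.0
```

```bash
python3 - <<'E'
from h import *
o=get_obs();print(o['position'],o['clock'],o['tool_rot'].round(3).tolist(),o['wrist_force'])
im=grab_frame("wrist")[:,:,::-1];cv2.imwrite("pics/w3.png",im)
np.save("w3.npy",np.r_[o['position'],o['tool_rot'].ravel()])
cv2.imwrite("pics/w3b.png",cv2.resize(im[100:325,130:430],(800,600),interpolation=2))
E
```

```text
[ 431.03117822 -245.59810645  156.09880401] 7.2833 [[0.952, -0.307, -0.002], [-0.307, -0.952, 0.002], [-0.003, -0.001, -1.0]] [0.70477197 0.14624313 0.04038977]
```

View pics/w3b.png

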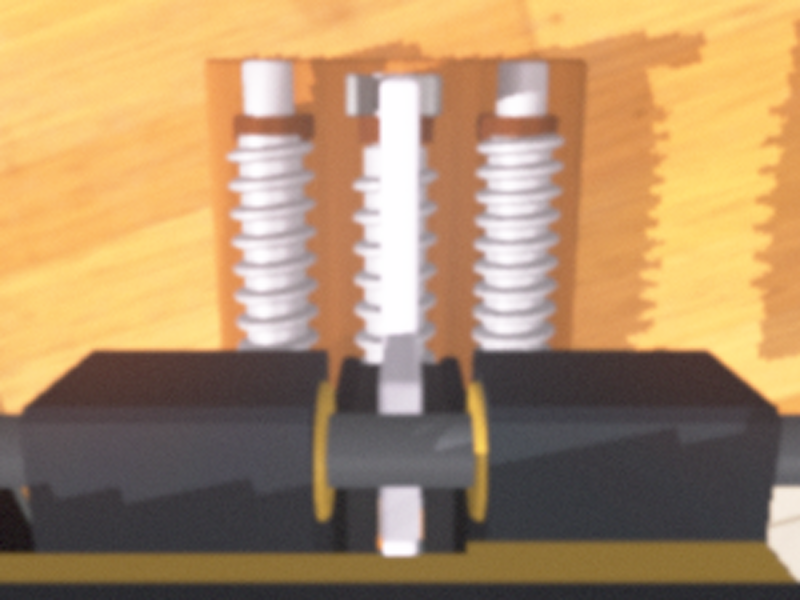

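The comb is held in line (crop x 400) and the cheeks of the middle lane centre at x≈394, so I shift about 1.5 mm toward −y of the tool and 2.5 mm along +x, then lower.

arm_command --slide '[[0.0025,-0.0014,0],[0,0,0.015],[0,0,0.015],[0,0,0.01],[0,0,0.006],[0,0,0.005],[0,0,0.005],[0,0,0],[0,0,0]]' --twist '[[0,0,0],[0,0,0],[0,0,0],[0,0,0],[0,0,0],[0,0,0],[0,0,0],[0,0,0],[0,0,0]]'

```text
clock: 8.08
position: [434.8, -246.0, 101.5]
tool_rot: [[0.952, -0.307, 0.0], [-0.307, -0.952, -0.0], [0.0, 0.0, -1.0]]
wrist_force: [-0.7, 0.2, -0.7]
finger_gap: 8.0
grip_force: 30.0
```

arm_command --slide '[[0,0,0.004],[0,0,0.004],[0,0,0.003],[0,0,0.002],[0,0,0],[0,0,0]]' --twist '[[0,0,0],[0,0,0],[0,0,0],[0,0,0],[0,0,0],[0,0,0]]'

```text
clock: 8.58
position: [434.5, -246.0, 88.2]
tool_rot: [[0.952, -0.307, -0.0], [-0.307, -0.952, 0.0], [-0.0, -0.0, -1.0]]
wrist_force: [-0.1, -0.6, 0.7]
finger_gap: 8.1
grip_force: 30.0
```

arm_command --slide '[[0,0,0.001],[0,0,0.001],[0,0,0.001],[0,0,0],[0,0,0]]' --twist '[[0,0,0],[0,0,0],[0,0,0],[0,0,0],[0,0,0]]'

```text
clock: 9.0
position: [434.6, -245.9, 85.3]
tool_rot: [[0.952, -0.307, -0.0], [-0.307, -0.952, -0.0], [-0.0, 0.0, -1.0]]
wrist_force: [-0.0, -0.5, -1.0]
finger_gap: 7.7
grip_force: 30.0
```

arm_command --slide '[[0,0,0.001],[0,0,0.001],[0,0,0.001],[0,0,0]]' --twist '[[0,0,0],[0,0,0],[0,0,0],[0,0,0]]'

```text
clock: 9.33
position: [435.0, -246.1, 82.4]
tool_rot: [[0.952, -0.307, 0.001], [-0.307, -0.952, -0.0], [0.001, 0.0, -1.0]]
wrist_force: [-0.4, -0.4, -1.1]
finger_gap: 7.7
grip_force: 30.0
```

arm_command --slide '[[0,0,0.001],[0,0,0],[0,0,0]]' --twist '[[0,0,0],[0,0,0],[0,0,0]]'

```text
clock: 9.58
position: [434.9, -246.1, 81.4]
tool_rot: [[0.952, -0.307, 0.001], [-0.307, -0.952, -0.0], [0.001, 0.0, -1.0]]
wrist_force: [1.4, -0.6, -1.0]
finger_gap: 7.6
grip_force: 30.0
```

Below the crest height without force so far; going on in 1 mm steps.

arm_command --slide '[[0,0,0.001],[0,0,0],[0,0,0]]' --twist '[[0,0,0],[0,0,0],[0,0,0]]'

```text
clock: 9.83
position: [434.6, -246.0, 80.3]
tool_rot: [[0.952, -0.307, 0.0], [-0.307, -0.952, -0.0], [0.0, 0.0, -1.0]]
wrist_force: [0.4, -0.5, 0.6]
finger_gap: 7.9
grip_force: 30.0
```

arm_command --slide '[[0,0,0.0007],[0,0,0],[0,0,0]]' --twist '[[0,0,0],[0,0,0],[0,0,0]]'

```text
clock: 10.08
position: [434.6, -246.0, 79.6]
tool_rot: [[0.952, -0.307, -0.0], [-0.307, -0.952, -0.0], [-0.0, 0.0, -1.0]]
wrist_force: [0.7, -0.6, -0.4]
finger_gap: 7.7
grip_force: 30.0
```

arm_command --slide '[[0,0,0.0006],[0,0,0],[0,0,0]]' --twist '[[0,0,0],[0,0,0],[0,0,0]]'

```text
clock: 10.33
position: [434.6, -246.0, 79.0]
tool_rot: [[0.952, -0.307, -0.0], [-0.307, -0.952, 0.0], [-0.0, 0.0, -1.0]]
wrist_force: [1.1, -0.0, -0.0]
finger_gap: 8.0
grip_force: 30.0
```

arm_command --slide '[[0,0,0.0006],[0,0,0],[0,0,0]]' --twist '[[0,0,0],[0,0,0],[0,0,0]]'

```text
clock: 10.58
position: [434.6, -246.0, 78.5]
tool_rot: [[0.952, -0.307, 0.0], [-0.307, -0.952, -0.0], [0.0, 0.0, -1.0]]
wrist_force: [0.2, 0.1, 1.0]
finger_gap: 7.9
grip_force: 30.0
```

arm_command --slide '[[0,0,0.0006],[0,0,0],[0,0,0]]' --twist '[[0,0,0],[0,0,0],[0,0,0]]'

```text
clock: 10.83
position: [434.8, -246.1, 78.4]
tool_rot: [[0.952, -0.307, 0.0], [-0.307, -0.952, -0.0], [0.0, 0.0, -1.0]]
wrist_force: [0.3, 0.3, 4.9]
finger_gap: 7.9
grip_force: 30.0
```

arm_command --slide '[[0,0,0.0005],[0,0,0],[0,0,0]]' --twist '[[0,0,0],[0,0,0],[0,0,0]]'

```text
clock: 11.08
position: [435.2, -246.2, 78.4]
tool_rot: [[0.952, -0.307, 0.001], [-0.307, -0.952, -0.001], [0.001, 0.0, -1.0]]
wrist_force: [-0.1, 0.2, 8.1]
finger_gap: 7.6
grip_force: 30.0
```

Contact begins at TCP 78.4, matching the core (78) and well below crest ride (81–83). The comb is seated; relieving the push and releasing.

arm_command --slide '[[0,0,-0.001],[0,0,0],[0,0,0]]' --twist '[[0,0,0],[0,0,0],[0,0,0]]'

```text
clock: 11.33
position: [434.7, -246.0, 78.5]
tool_rot: [[0.952, -0.307, 0.0], [-0.307, -0.952, -0.0], [0.0, 0.0, -1.0]]
wrist_force: [0.2, -0.1, 2.8]
finger_gap: 7.8
grip_force: 30.0
```

arm_command --slide '[[0,0,0],[0,0,0],[0,0,0],[0,0,0],[0,0,-0.01],[0,0,-0.02],[0,0,-0.02],[0,0,-0.025],[-0.005,0,-0.025],[-0.005,0,0],[0,0,0]]' --twist '[[0,0,0],[0,0,0],[0,0,0],[0,0,0],[0,0,0],[0,0,0],[0,0,0],[0,0,0],[0,0,0],[0,0,0],[0,0,0]]' --grip 0.4

```text
clock: 12.25
position: [425.1, -243.1, 180.2]
tool_rot: [[0.952, -0.308, 0.003], [-0.308, -0.952, -0.002], [0.003, 0.001, -1.0]]
wrist_force: [0.2, 0.2, -0.5]
finger_gap: 52.1
grip_force: 0.0
```

```bash
python3 - <<'E'
from h import *
o=get_obs();print(o['position'],o['clock'],o['finger_gap'])
im=grab_frame("wrist")[:,:,::-1];cv2.imwrite("pics/w4.png",im)
np.save("w4.npy",np.r_[o['position'],o['tool_rot'].ravel()])
cv2.imwrite("pics/w4b.png",cv2.resize(im[90:360,100:460],(800,600),interpolation=2))
s=grab_frame("scene")[:,:,::-1];cv2.imwrite("pics/s4.png",cv2.resize(s[160:340,180:420],(800,600),interpolation=2))
E
```

```text
[ 425.05160215 -243.101404    180.15387999] 12.25 52.09378576684212
```

View pics/w4b.png

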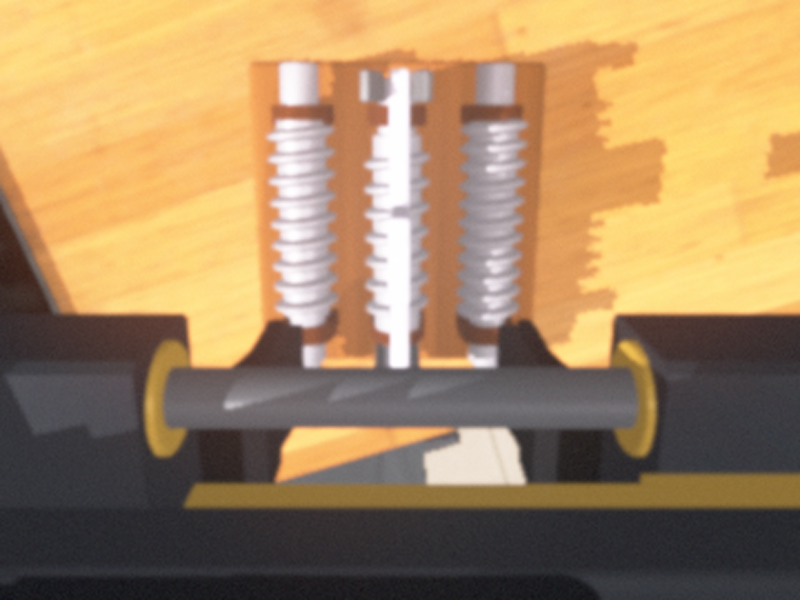

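View pics/s4.png

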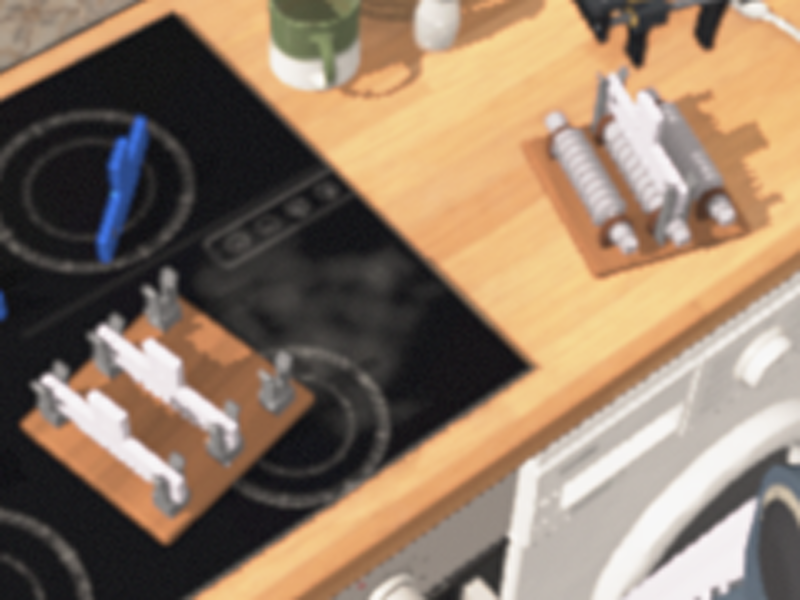

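The comb stands upright between the middle lane's cheeks (wrist crop x≈400), and the other two are upright in the rack. The far end of the tab is at (401,210), so I check the centring and then hand in.

```bash
python3 - <<'E'
from h import *
v=np.load("w4.npy");C=cam("wrist",dict(position=v[:3],tool_rot=v[3:].reshape(3,3)))
f=lambda L:np.array(L)*.45+[100,90]-.25
u=np.array([.952,-.307]);n=np.array([.307,.952])
tab=onplane(C,f([(401,210)]),105.5)[0,:2]-17*u; far=onplane(C,f([(400,70)]),73.5)[0,:2]-72*u
for q in(tab,far): print(q.round(1),"along",((q-[433.9,-245.6])@u).round(1),"across",((q-[433.9,-245.6])@n).round(1))
if abs((tab-[433.9,-245.6])@u)<9: print(finish_job())
E
```

```text
[ 435.8 -248. ] along 2.6 across -1.7
[ 432.6 -246.6] along -0.9 across -1.4
the job is handed in; nothing more can be done
None
```

The comb from the rack's slot nearest the rest (its −y side) seated on the core of the middle spindle, whose crests measured about 12 mm apart. It stands there released and within about 3 mm of centre, after a push of about 8 N. I left the other two upright in the rack and did not press them into the thread, and the job is handed in; no verdict came back.

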